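# Pack the printing tools into the foam inlays of their case

### The arm

A 6-joint arm with a two-finger parallel gripper is mounted at the origin on the work surface. World frame = base frame: x ahead of the robot, y to its left, z up, the work surface at z = 0. Lengths are in mm, angles in rad, forces in N, time in s.
With the tool pointing down it reaches from about 400 to 925 mm from the base axis. Payload 3.4 kg.
Tool frame: the origin (TCP) lies midway between the tips of the shut fingers; the grasp point (between the pads) lies 19 mm behind it (manip.hold_point_z is the distance from the TCP to the grasp point, in mm); z points along the fingers, y is the line along which they close (so a half turn about z gives the same grasp; the last joint's range is limited). The gripper opens to 85 mm and grips with 20 to 120 N. Pads are 22 mm wide; open, the fingers measure 114 mm over their backs; the gripper's body (76 mm by 85 mm) begins 54 mm behind the grasp point. The pads swing forward as they close: fully open they stand 13 mm farther back than shut.
Start: joints at [-1.306, 0.307, 1.506, -0, 1.328, -0.073], TCP at [190.538, -542.518, 231.305] pointing down, gripper open.
Joint ranges: [-3.12, 3.12], [-1.05, 2.28], [0.14, 2.33], [-1.42, 4.57], [0.1, 2.73], [-2.68, 2.68]. Speed limits (rad/s): [2.57, 2.57, 3.14, 3.14, 3.14, 3.14].

### API

Orientations are given as a unit quaternion [x, y, z, w].
In Python, from bench import manip gives the robot as it stands.
- The arm moves only by the shell command python3 -m inch 'ROWS' [FORCE]. ROWS is JSON, a list of rows, each an object with "offset": the shift along the tool's x, y, z in m, a list of three; "rotation": the turn, a rotation vector about the tool's x, y, z in rad, a list of three; "gripper": the finger opening in m, from 0 to 0.0854. In form: [{"offset": [x, y, z], "rotation": [ax, ay, az], "gripper": gripper}, ...]. A call has 1 to 20 rows; each row shifts and turns the commanded pose from where the row before left it, along the tool's axes as they then stand; what a row does not reach is not made up. A row lasts 1/8 s, in which the tool goes at most 62.5 mm and 10.7 degrees, less where a joint would pass 70% of its speed; a pose out of reach is approached as far as the arm can. A call with a gripper value outside its range is refused whole. The fingers move at their own pace and stop on an object; FORCE is the grip in N (left out, the last holds). Time passes only in rows, so rows that do not move let the fingers close. It gives the time, the measured TCP pose, the force, the opening and the grip force at its end, in the units of the state.
- manip.observe(): the state, without advancing time (a new reading comes with each control period).
- manip.capture(name): name is "side" or "top"; returns (picture, depth): 480x640x3 uint8, blue, green, red; 480x640 float32, mm along the optical axis (not along the pixel's ray), 0 where there is no reading.
- manip.camera_info(name): a dict with "K" (3x3 intrinsics, pixels), "world_to_cam" (4x4, takes a point from world to camera coordinates). Camera axes: x right, y down, z forward; pixel columns grow to the right and rows downward; lengths in mm; the calibration is good to about 2 mm. A picture is of the moment at which its call begins. camera_info takes no time and is no camera call.
- manip.finish_job(): hands the job in; it is judged then, once.
Trained networks look in the newest picture that a camera, given by its name, has taken for a name from the list of things; names that differ only in an ending like _2 or _b are one class to them, and where a whole thing is asked for, a point or a joint stands for the part that bears it (a point fixed in the world has none). Each returns a list of dicts, best first, with "confidence" (0 to 1); they miss things now and then, are a little off and sometimes report something else, mostly with a low value. They report only what shows in the picture. A call takes as long as a camera call. They do not tell look-alikes from the thing itself.
- manip.regions_of(camera, target): "pixels" (480x640 bool, what is visible of it) and "pixel" ([column, row] in pixels, amid what is visible of it).
- manip.landmark_of(camera, target): "pixel" ([column, row] in pixels: a listed point, or the origin of a listed thing).
The state is a dict: "t": time; "qpos": joint angles; "joint_velocities": joint speeds; "effort": joint torques, N m; "tcp_pos": TCP position; "orientation": TCP orientation; "force": force on the tool from outside, world axes, zero at the start; "wrist_torque": the same for the moment, N m; "width": finger opening in mm; "gripper_force": force on a finger pad.
Only numpy, scipy, OpenCV 4.12 (cv2) and the standard library are available. Lean on these libraries where they do the work, as an engineer would, in place of code of your own. Each camera call takes 0.05 s, during which the arm holds its last target. There are 200 camera calls.

### The job

The printing session is over: put the two ink rollers, the ink knife and the baren back into the open case, each lying flat on the floor of the foam recess cut to its own shape, handle in the handle slot, and let go. Set them down rather than dropping them, and leave the ink tin and the cup where they stand.

Things in the scene. Friction and masses are not known exactly. Their poses are not given: they have to be found in the camera images.
- wide_roller: Ink roller with the WIDE black roller (76 mm; 90 mm over its steel fork), 142 mm long, 150 g. Lies flat, 32 mm high. Origin: underside, mid-length; z up, x towards the roller. Pale round handle x -71 to +13 mm; at the origin it is 25 mm thick, axis 16 mm up: grasp there, across y. Fork from x = 28 mm, roller axle (fixed) at x = 55 mm along y, front at 71 mm.
- narrow_roller: Ink roller with the NARROW black roller (38 mm; 52 mm over its steel fork), else like the wide one: 142 mm long, 110 g, 32 mm high. Origin: underside, mid-length; z up, x towards the roller. Round handle x -71 to +13 mm; at the origin 25 mm thick, axis 16 mm up: grasp there, across y. Fork from x = 28 mm, front at 71 mm.
- ink_knife: Ink (push) knife, 80 g, lying flat: wooden handle 70 long, 22 wide, 20 mm high, brass ferrule, thin steel blade 8 mm up, 20 mm wide, from x = 50 mm on 56 mm wide. Origin: on the underside, in the handle; z up, x towards the blade. Handle from x = -55 to +15 mm, blade tip at +80 mm. Grasp the handle across y at x = -10 mm.
- baren: Baren (rubbing pad), 130 g: round black disc 84 mm across, 9 mm thick, with a pale wooden bridge handle on top. Origin: centre of the disc's underside; z up. The handle bar runs along x (68 mm long), is 24 mm wide in y and 28 to 42 mm up: grasp it across y at the origin.
- inlay_wide_roller: Fixed dark foam inlay, 180 x 112 x 30 mm, one of four in a low case (2 by 2, walls 50 mm over the table). Origin: underside centre, 18 mm over the table; x along the 180 mm, z up. Recess 14 mm deep, white floor 16 mm up. For the WIDE roller: handle slot 44 wide, x -81 to -22; then 103 wide to x = 81 (roller and fingers). Home: the tool's origin at x = y = 0 on the floor, its x along this x.
- inlay_narrow_roller: Fixed dark foam inlay, 180 x 112 x 30 mm, one of four in a low case (2 by 2, walls 50 mm over the table). Origin: underside centre, 18 mm over the table; x along the 180 mm, z up. Recess 14 mm deep, white floor 16 mm up. For the NARROW roller: handle slot 44 wide, x -81 to -22; finger room 92 wide to 22; roller 68 wide to 81. Home: tool's origin at x = y = 0 on the floor, its x along this x.
- inlay_knife: Fixed dark foam inlay, 180 x 112 x 30 mm, one of four in a low case (2 by 2, walls 50 mm over the table). Origin: underside centre, 18 mm over the table; x along the 180 mm, z up. Recess 14 mm deep, white floor 16 mm up. For the knife: handle slot 36 wide, x -76 to -42; finger room 92 wide to 2; 36 to 30; blade 72 wide to 80. Home: tool's origin at x = -10, y = 0 on the floor, its x along this x.
- inlay_baren: Fixed dark foam inlay, 180 x 112 x 30 mm, one of four in a low case (2 by 2, walls 50 mm over the table). Origin: underside centre, 18 mm over the table; x along the 180 mm, z up. Recess 14 mm deep, white floor 16 mm up. For the baren: round recess 102 mm across, centred on the origin. Home: the baren's origin at x = y = 0 on the floor, turned any way.
- ink_tin: Bystander: closed steel ink tin with a paper band, 84 mm across, 50 mm high, standing loose beyond the tools. Origin: centre of its underside.
- cup: Bystander: white plastic cup, 76 mm across the rim, 95 mm high, standing loose beyond the tools. Origin: centre of its underside.
Things that resemble listed ones, but are neither listed nor needed, are in the scene too. Leave any red look-alike of the narrow_roller alone.

How it is judged (in metres and radians):
At the end, for the whole second after the job is handed in: Each of the four tools rests in its own inlay: origin within 12 mm of its home along the inlay's x and y, down on the recess floor (within 4 mm), level within 0.08 rad, lengthwise axis within 0.25 rad of the inlay's x (the baren any way round), released and at rest (x of wide_roller in the frame of inlay_wide_roller between -0.012 and 0.012 m and y of wide_roller in the frame of inlay_wide_roller between -0.012 and 0.012 m and z of wide_roller in the frame of inlay_wide_roller between 0.012 and 0.02 m and angle between each of wide_roller, narrow_roller, ink_knife, baren's own z axis and vertical below 0.08 rad and linear speed of each of wide_roller, narrow_roller, ink_knife, baren below 0.02 m/s and angular speed of each of wide_roller, narrow_roller, ink_knife, baren below 0.2 rad/s and contact force between each of wide_roller, narrow_roller, ink_knife, baren and the fingers below 0.05 N and angle between the x axis of wide_roller and the x axis of inlay_wide_roller, either way round below 0.25 rad and x of narrow_roller in the frame of inlay_narrow_roller between -0.012 and 0.012 m and y of narrow_roller in the frame of inlay_narrow_roller between -0.012 and 0.012 m and z of narrow_roller in the frame of inlay_narrow_roller between 0.012 and 0.02 m and angle between the x axis of narrow_roller and the x axis of inlay_narrow_roller, either way round below 0.25 rad and x of ink_knife in the frame of inlay_knife between -0.022 and 0.002 m and y of ink_knife in the frame of inlay_knife between -0.012 and 0.012 m and z of ink_knife in the frame of inlay_knife between 0.012 and 0.02 m and angle between the x axis of ink_knife and the x axis of inlay_knife, either way round below 0.25 rad and x of baren in the frame of inlay_baren between -0.012 and 0.012 m and y of baren in the frame of inlay_baren between -0.012 and 0.012 m and z of baren in the frame of inlay_baren between 0.012 and 0.02 m); the robot touches nothing.
It fails at once if the ink tin or the cup is pushed more than 30 mm or tipped (distance of any of ink_tin, cup from where it was at the start of the episode above 0.03 m or angle between any of ink_tin, cup's own z axis and vertical above 0.3 rad).
It fails at once if a tool is dropped (falls free at over 0.8 m/s, a fall of about 35 mm) ((linear speed of wide_roller above 0.8 m/s and contact force between wide_roller and anything else below 0.02 N) or (linear speed of narrow_roller above 0.8 m/s and contact force between narrow_roller and anything else below 0.02 N) or (linear speed of ink_knife above 0.8 m/s and contact force between ink_knife and anything else below 0.02 N) or (linear speed of baren above 0.8 m/s and contact force between baren and anything else below 0.02 N)).
It also fails if it takes over 109 s, if anything falls off the work surface, if the arm or the gripper's body presses on something with over 40 N, if the wrist force passes 120 N, or if a joint passes its speed limit or range.

## Working session

There is one attempt and no reset: what is moved stays moved. The work goes in short steps, Python scripts to look and compute and a shell command to move; the robot and the scene stay as the last step left them, time stands still between calls to the robot, and variables do not carry over. Pictures are saved under pics/ and viewed, at most 14 in all, crops included, and the job is handed in when it is done.

```bash
ls; mkdir -p pics; cat > h.py <<'E'
import numpy as np, cv2
from bench import manip
from scipy.spatial.transform import Rotation as R
def cam(n):
    c=manip.camera_info(n); return np.array(c["K"],float),np.array(c["world_to_cam"],float)
def cloud(n,depth):
    K,T=cam(n); v,u=np.indices(depth.shape); 
    p=np.stack([(u-K[0,2])/K[0,0]*depth,(v-K[1,2])/K[1,1]*depth,depth],-1)
    return (p-T[:3,3])@T[:3,:3]
def at_z(n,px,z):
    K,T=cam(n); d=np.linalg.solve(K,[px[0],px[1],1])@T[:3,:3]; o=-T[:3,:3].T@T[:3,3]
    return o+d*(z-o[2])/d[2]
def proj(n,p):
    K,T=cam(n); q=K@(T[:3,:3]@np.asarray(p,float)+T[:3,3]); return q[:2]/q[2]
E
python3 - <<'E'
from h import *
for n in("top","side"):
    p,d=manip.capture(n); cv2.imwrite(f"pics/{n}0.png",p); np.save(n+"0.npy",d)
    K,T=cam(n); print(n,K[0,0],(-T[:3,:3].T@T[:3,3]).round(),T[2,:3].round(2))
    for t in "wide_roller narrow_roller ink_knife baren inlay_wide_roller inlay_narrow_roller inlay_knife inlay_baren ink_tin cup".split():
        c=cloud(n,d)
        for r in manip.landmark_of(n,t): 
            x=np.array(r["pixel"]);i=x.round().astype(int); print(n,t,round(r["confidence"],2),x.round(1),c[i[1],i[0]].round())
s=manip.observe(); print({k:np.round(v,3) for k,v in s.items()})
E
```

```text
pics
top 449.43105880494454 [ 390.  -54. 1225.] [ 0.15  0.   -0.99]
top wide_roller 0.57 [342.6 223.1] [ 616. -125.   33.]
top narrow_roller 0.97 [408.1 229.9] [ 594. -299.   30.]
top narrow_roller 0.96 [456.6 332. ] [ 321. -415.   26.]
top narrow_roller 0.71 [461.8 188.8] [ 706. -455.   23.]
top ink_knife 0.66 [413.5 290.6] [ 431. -311.   14.]
top baren 0.79 [336.9 297.2] [ 418. -103.   41.]
top inlay_narrow_roller 0.63 [252.7 287.4] [449. 118.  32.]
top inlay_knife 0.61 [252.7 249.1] [550. 118.  36.]
top inlay_baren 0.59 [181.7 291.3] [442. 305.  35.]
top ink_tin 0.82 [339.3 167.8] [ 766. -117.   45.]
top cup 0.6 [381.6 178. ] [ 747. -239.    8.]
side 468.7639837030117 [ 502. -687.  833.] [ 0.07  0.62 -0.78]
side wide_roller 0.63 [347.4 276.1] [ 615. -143.   26.]
side wide_roller 0.49 [254.3 145.8] [435. 289.  32.]
side wide_roller 0.24 [414.7 262.2] [ 757. -139.   45.]
side narrow_roller 0.76 [205.8 438.3] [ 334. -434.   23.]
side narrow_roller 0.66 [256.  369.1] [ 420. -322.   19.]
side narrow_roller 0.59 [351.1 355.2] [ 596. -317.   23.]
side narrow_roller 0.49 [347.3 273.4] [ 6
[... 324 characters left out ...]
45.5] [438. 285.  35.]
side ink_tin 0.73 [417.6 265.2] [ 760. -150.   49.]
side ink_tin 0.29 [347.7 274.9] [ 617. -142.   26.]
side cup 0.77 [415.8 316.1] [ 726. -269.   55.]
{'t': np.float64(1.1), 'qpos': array([-1.307,  0.307,  1.506, -0.   ,  1.328, -0.073]), 'joint_velocities': array([ 0.002,  0.001,  0.001, -0.   ,  0.   , -0.001]), 'effort': array([ 2.0000e-03, -4.5750e+01, -2.5234e+01,  0.0000e+00,  1.0000e-03,
        0.0000e+00]), 'tcp_pos': array([ 190.517, -542.541,  231.343]), 'orientation': array([ 0.986,  0.168, -0.   ,  0.   ]), 'force': array([-0.328, -0.292, -0.521]), 'wrist_torque': array([0.01 , 0.048, 0.036]), 'gripper_force': np.float64(0.0), 'width': np.float64(85.558)}
```

View pics/top0.png

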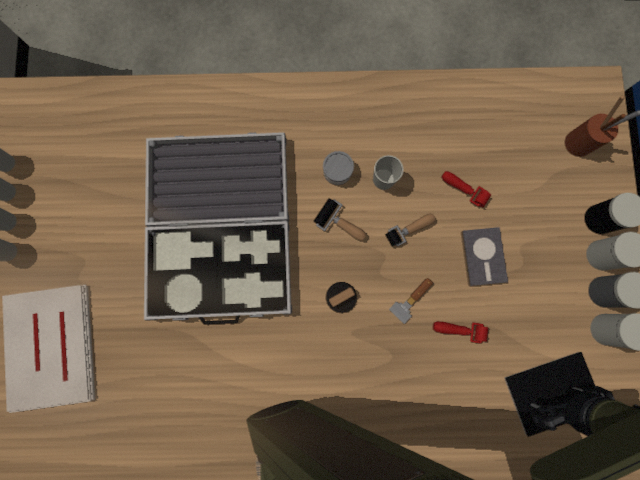

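View pics/side0.png

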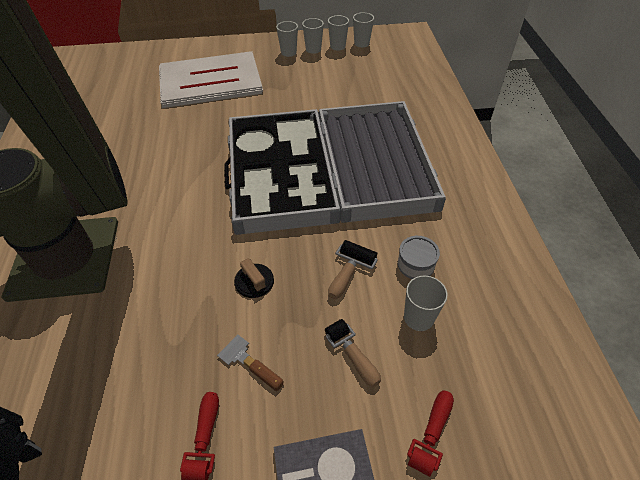

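The top view shows the wide roller at (342,222), the narrow roller with its black roller and pale handle at (410,230), the knife at (412,300) and the baren at (341,297). The case recesses are wide (183,251), knife (252,247), narrow (252,290) and baren (183,293).

Candidates for the narrow roller are (410,230), red (466,190) and red (461,331). Only (410,230) has a pale handle and a black roller, so it is the one meant. I'll confirm that in a crop while fitting poses in both views.

```bash
cat > fit.py <<'E'
from h import *
from scipy.optimize import minimize
def box(x0,x1,w,z0,z1): return [[x,y,z] for x in(x0,x1) for y in(-w/2,w/2) for z in(z0,z1)]
def disc(r,z0,z1): return [[r*np.cos(a),r*np.sin(a),z] for a in np.linspace(0,6.28,40) for z in(z0,z1)]
TOOLS={"wide_roller":[box(-71,13,23,4,28),box(13,30,8,12,20),box(28,58,90,10,22),box(39,71,76,4,28)],
"narrow_roller":[box(-71,13,23,4,28),box(13,30,8,12,20),box(28,58,52,10,22),box(39,71,38,4,28)],
"ink_knife":[box(-55,15,22,0,20),box(15,50,20,8,10),box(50,80,56,8,10)],
"baren":[disc(42,0,9),box(-34,34,24,28,42)]}
def rects(*r): return [[[a,-w/2],[b,-w/2],[b,w/2],[a,w/2]] for a,b,w in r]
INL={"inlay_wide_roller":rects((-81,-22,44),(-22,81,103)),"inlay_narrow_roller":rects((-81,-22,44),(-22,22,92),(22,81,68)),
"inlay_knife":rects((-76,-42,36),(-42,2,92),(2,30,36),(30,80,72)),"inlay_baren":[[p[:2] for p in disc(51,0,0)[::2]]]}
S=4
def place(P,q): 
    P=np.array(P,float); c,s=np.cos(q[3]),np.sin(q[3])
    return np.stack([q[0]+c*P[:,0]-s*P[:,1],q[1]+s*P[:,0]+c*P[:,1],q[2]+P[:,2]],1)
def pj(n,W):
    K,T=cam(n); Q=(W@T[:3,:3].T+T[:3,3])@K.T; return Q[:,:2]/Q[:,2:]
def draw(m,px,hull): 
    px=(px*S*16+S*8).round().astype(np.int32)
    cv2.fillPoly(m,[cv2.convexHull(px) if hull else px],1,shift=4)
def rend_tool(n,parts,q):
    m=np.zeros((480*S,640*S),np.uint8)
    for p in parts: draw(m,pj(n,place(p,q)),True)
    return m
def rend_inl(n,parts,q):   # q z = floor; visible floor through the opening 14 above
    ms=[]
    for dz in(0,14):
        m=np.zeros((480*S,640*S),np.uint8)
        for p in parts: draw(m,pj(n,place([[*a,dz] for a in p],q)),False)
        ms.append(m)
    return ms[0]&ms[1]
def fit(masks,parts,rend,q0,d=(8,8,6,.15)):
    M={n:cv2.resize(m.astype(np.uint8)*255,None,fx=S,fy=S,interpolation=cv2.INTER_LINEAR)>127 for n,m in masks.items()}
    def iou(q): 
        r=[]
        for n,m in M.items():
            a=rend(n,parts,q)>0; r.append((a&m).sum()/(a|m).sum())
        return r
    q0=np.array(q0,float); sim=np.vstack([q0]+[q0+np.eye(4)[i]*d[i] for i in range(4)])
    o=minimize(lambda q:-sum(iou(q)),q0,method="Nelder-Mead",options=dict(initial_simplex=sim,xatol=.05,fatol=1e-4,maxiter=200))
    return o.x,np.round(iou(o.x),2)
E
cat > f1.py <<'E'
from fit import *
guess={"wide_roller":(610,-135,0,[(322,212),(363,238)]),"narrow_roller":(590,-305,0,[(392,238),(434,216)]),"ink_knife":(425,-315,0,[(402,312),(430,283)]),"baren":(420,-115,0,[(354,289),(330,304)])}
D={n:np.load(n+"0.npy") for n in("top","side")}; C={n:cloud(n,D[n]) for n in D}
for n in C: z=C[n][...,2]; t=z[(abs(z)<15)&(C[n][...,0]>380)&(C[n][...,0]<700)&(abs(C[n][...,1]+200)<300)]; print(n,"table z",np.median(t).round(1),t.std().round(1))
img={n:cv2.imread(f"pics/{n}0.png") for n in D}
for t,(x,y,z,(h,b)) in guess.items():
    f=at_z("top",h,10)-at_z("top",b,10); yaw=np.arctan2(f[1],f[0]); M={}
    for n in D:
        c=proj(n,[x,y,10]); best=[r for r in manip.regions_of(n,t) if np.hypot(*(np.array(r["pixel"])-c))<35]
        m=(C[n][...,2]>5)&(D[n]>0)&(np.hypot(C[n][...,0]-x,C[n][...,1]-y)<100)
        k,l,st,ce=cv2.connectedComponentsWithStats(m.astype(np.uint8)); j=1+np.argmax([s[4]-20*np.hypot(*(e-c)) for s,e in zip(st[1:],ce[1:])]); md=l==j
        print(n,t,"net",[(int(r["pixels"].sum()),round(r["confidence"],2)) for r in best],"depth",md.sum())
        M[n]=best[0]["pixels"] if best else md
    q,s=fit(M,TOOLS[t],rend_tool,(x,y,z,yaw)); print(t,q.round(2),s)
for t,(x,y) in {"inlay_wide_roller":(550,290),"inlay_narrow_roller":(445,115),"inlay_knife":(552,115),"inlay_baren":(440,290)}.items():
    M={}
    for n in D:
        w=((img[n].min(-1)>110)&(np.hypot(C[n][...,0]-x,C[n][...,1]-y)<140)).astype(np.uint8)
        k,l,st,ce=cv2.connectedComponentsWithStats(w,connectivity=4); c=proj(n,[x,y,34]); j=1+np.argmax([a[4]-15*np.hypot(*(e-c)) for a,e in zip(st[1:],ce[1:])]); M[n]=l==j
    q,s=fit(M,INL[t],rend_inl,(x,y,34,np.pi/2)); print(t,q.round(2),s,[int(m.sum()) for m in M.values()])
a=img["top"][170:350,380:500]; b=img["top"][225:325,140:290]
cv2.imwrite("pics/crop1.png",np.hstack([cv2.resize(a,(400,600),interpolation=2),cv2.resize(b,(400,267),interpolation=2).repeat(1,0) if 0 else cv2.copyMakeBorder(cv2.resize(b,(400,267),interpolation=2),0,333,0,0,0)]))
E
time python3 f1.py
```

```text
top table z 0.3 3.1
side table z -0.8 2.8
top wide_roller net [(674, 0.86)] depth 780
side wide_roller net [(1253, 0.97)] depth 1194
wide_roller [ 618.52 -121.7    -1.18    0.98] [0.75 0.87]
top narrow_roller net [(646, 0.67)] depth 600
side narrow_roller net [(1372, 0.7)] depth 1260
narrow_roller [ 6.0102e+02 -3.0944e+02 -5.9000e-01  2.0400e+00] [0.86 0.88]
top ink_knife net [(598, 0.65)] depth 560
side ink_knife net [(1042, 0.9)] depth 1096
ink_knife [ 421.   -316.3    -3.12    2.35] [0.88 0.84]
top baren net [] depth 753
side baren net [(1151, 0.85)] depth 1086
baren [ 419.13 -113.52   -1.26   -1.02] [0.96 0.95]
inlay_wide_roller [550.83 305.72  28.76   1.6 ] [0.89 0.88] [1558, 904]
inlay_narrow_roller [441.27 118.32  33.92   1.6 ] [0.88 0.87] [1341, 1024]Traceback (most recent call last):
  File "f1.py", line 20, in <module>
    q,s=fit(M,INL[t],rend_inl,(x,y,34,np.pi/2)); print(t,q.round(2),s,[int(m.sum()) for m in M.values()])
        ~~~^^^^^^^^^^^^^^^^^^^^^^^^^^^^^^^^^^^^
  File "fit.py", line 40, in fit
    o=minimize(lambda q:-sum(iou(q)),q0,method="Nelder-Mead",options=dic
[... 367 characters left out ...]
lex=sim,xatol=.05,fatol=1e-4,maxiter=200))
                             ~~~^^^
  File "fit.py", line 37, in iou
    a=rend(n,parts,q)>0; r.append((a&m).sum()/(a|m).sum())
      ~~~~^^^^^^^^^^^
  File "fit.py", line 29, in rend_inl
    for p in parts: draw(m,pj(n,place([[*a,dz] for a in p],q)),False)
                           ~~^^^^^^^^^^^^^^^^^^^^^^^^^^^^^^^^^
  File "fit.py", line 17, in pj
    K,T=cam(n); Q=(W@T[:3,:3].T+T[:3,3])@K.T; return Q[:,:2]/Q[:,2:]
        ~~~^^^
  File "h.py", line 5, in cam
    c=manip.camera_info(n); return np.array(c["K"],float),np.array(c["world_to_cam"],float)
ValueError: time passes only in moves, steps and waits

real	0m32.082s
user	0m23.095s
sys	0m3.367s
```

```bash
sed -i 's/^def cam(n)/from functools import cache\n@cache\ndef cam(n)/' h.py
python3 - <<'E'
s=open('f1.py').read()
s=s.replace('np.load(n+"0.npy")','cv2.medianBlur(np.load(n+"0.npy"),3)')
i=s.index('        c=proj(n,[x,y,10]); best'); s=s[:i]+s[i:].replace('best=[r for r in manip.regions_of(n,t) if np.hypot(*(np.array(r["pixel"])-c))<35]','best=[]',1)
s=s.replace('l==j\n    q,s','cv2.morphologyEx((l==j).astype(np.uint8),cv2.MORPH_CLOSE,np.ones((3,3)))\n    q,s').replace('>110','>90')
s=s.replace('a=img["top"]','''    for n in img:
        e=cv2.findContours(rend_inl(n,INL[t],q),0,2)[0]; img[n]=img[n]; ov.setdefault(n,cv2.resize(img[n],None,fx=S,fy=S)); cv2.drawContours(ov[n],e,-1,(0,0,255),1)
a=img["top"]''').replace('img={','ov={};img={').replace('; print(t,q.round(2),s)\n','''; print(t,q.round(2),s)
    for n in img:
        e=cv2.findContours(rend_tool(n,TOOLS[t],q),0,2)[0]; ov.setdefault(n,cv2.resize(img[n],None,fx=S,fy=S)); cv2.drawContours(ov[n],e,-1,(0,0,255),1)
''')
s+='''
o=ov["top"]; cv2.imwrite("pics/ov1.png",np.vstack([cv2.resize(o[880:1320,560:1180],(800,568))]))
cv2.imwrite("pics/ov2.png",cv2.resize(o[760:1300,1240:1780],(600,600)))
'''
open('f2.py','w').write(s)
E
python3 f2.py | grep -v net
```

```text
top table z 0.3 2.3
side table z -0.9 2.5
wide_roller [ 618.73 -121.51   -3.53    0.96] [0.86 0.85]
narrow_roller [ 601.05 -307.7    -1.65    2.02] [0.83 0.85]
ink_knife [ 421.56 -315.34   -2.71    2.37] [0.9  0.89]
baren [ 4.1942e+02 -1.1358e+02  1.0000e-02 -9.9000e-01] [0.96 0.91]
inlay_wide_roller [550.77 303.28  33.91   1.59] [0.92 0.89] [1638, 909]
inlay_narrow_roller [442.03 116.88  36.8    1.59] [0.92 0.88] [1415, 1037]
inlay_knife [555.31 118.54  33.75   1.6 ] [0.89 0.82] [1198, 806]
inlay_baren [437.49 299.54  32.86   1.54] [0.95 0.92] [1112, 571]
```

View pics/crop1.png

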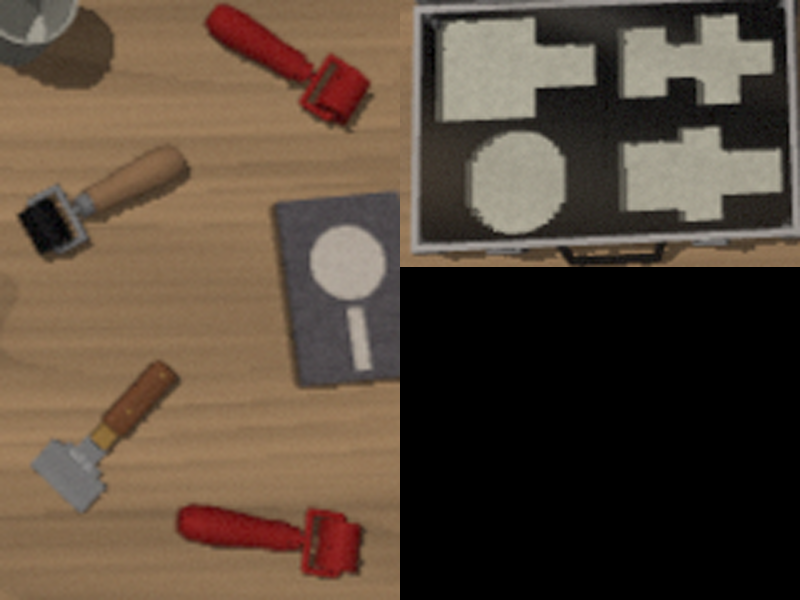

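View pics/ov1.png

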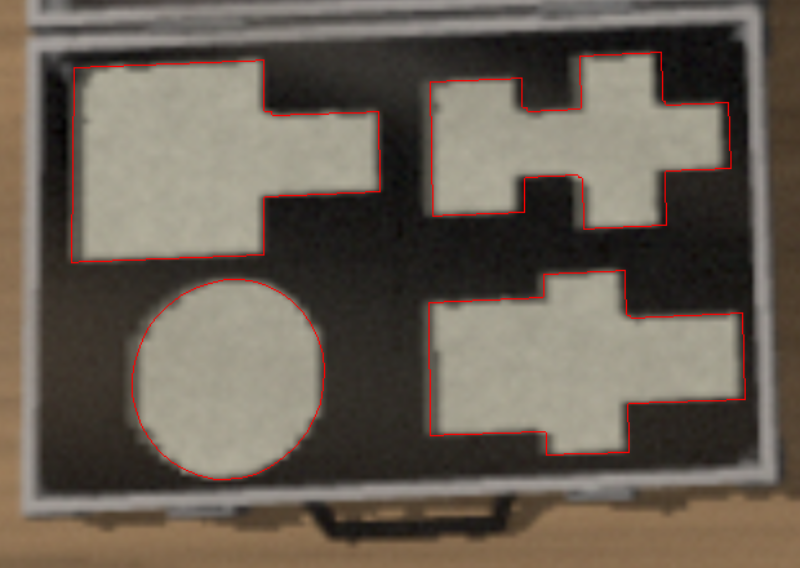

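View pics/ov2.png

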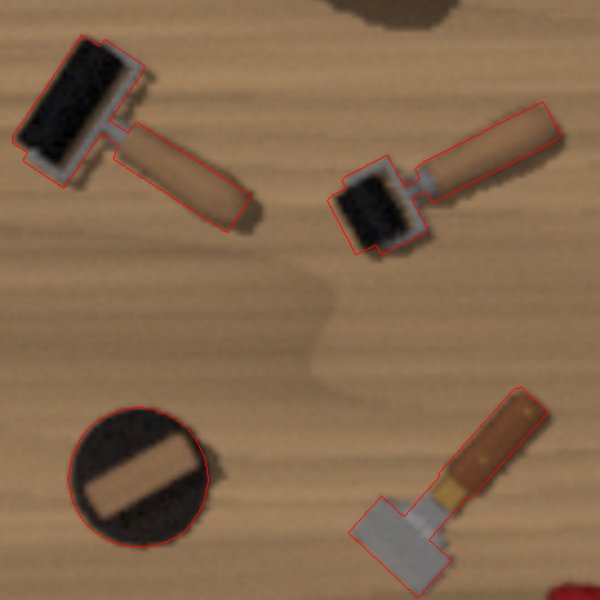

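The crop confirms it: the narrow roller at top pixel (410,230) is black with a pale handle, and the other two are red. The overlay outlines fit the four tools and the four recesses to within a few mm, and floor heights of about 33–37 mm agree with the stated 34. I'll start with the baren.

```bash
cat > plan.py <<'E'
import sys; from h import *
x,y,z,p=map(float,sys.argv[1:5]); s=manip.observe(); M=R.from_quat(s["orientation"]).as_matrix(); t=np.array(s["tcp_pos"])
pc=np.arctan2(M[1,0],M[0,0]); w=-((p-pc+np.pi)%(2*np.pi)-np.pi)
N=np.array([[np.cos(p),np.sin(p),0],[np.sin(p),-np.cos(p),0],[0,0,-1]]).T.T
print("t",round(s["t"],2),"tcp",t.round(1),"p",pc.round(3),"tilt",M[:,2].round(3),"| rot z",w.round(3),"offset after rot (mm)",((np.array([x,y,z])-t)@N).round(1),"width",round(float(s["width"]),1))
E
python3 plan.py 419.3 -113.5 120 2.12; python3 -m inch '[{"offset":[0,0,0],"rotation":[0,0,-0.178],"gripper":0.085}]' 60
```

```text
t 1.5 tcp [ 190.5 -542.5  231.3] p 0.338 tilt [ 0. -0. -1.] | rot z -1.782 offset after rot (mm) [246.5 419.1 111.3] width 85.5
t: 1.62
tcp_pos: [190.5, -542.5, 231.3]
orientation: [0.966, 0.257, 0.0, -0.0]
force: [0.8, -0.8, -0.8]
width: 85.2
gripper_force: 0.0
```

```bash
python3 -m inch '[{"offset":[0,0,0],"rotation":[0,0,-0.178],"gripper":0.085},{"offset":[0,0,0],"rotation":[0,0,-0.178],"gripper":0.085},{"offset":[0,0,0],"rotation":[0,0,-0.178],"gripper":0.085},{"offset":[0,0,0],"rotation":[0,0,-0.178],"gripper":0.085},{"offset":[0,0,0],"rotation":[0,0,-0.178],"gripper":0.085},{"offset":[0,0,0],"rotation":[0,0,-0.178],"gripper":0.085},{"offset":[0,0,0],"rotation":[0,0,-0.178],"gripper":0.085},{"offset":[0,0,0],"rotation":[0,0,-0.178],"gripper":0.085},{"offset":[0,0,0],"rotation":[0,0,-0.178],"gripper":0.085},{"offset":[0.0246,0.0419,0.0111],"rotation":[0,0,0],"gripper":0.085},{"offset":[0.0246,0.0419,0.0111],"rotation":[0,0,0],"gripper":0.085},{"offset":[0.0246,0.0419,0.0111],"rotation":[0,0,0],"gripper":0.085},{"offset":[0.0246,0.0419,0.0111],"rotation":[0,0,0],"gripper":0.085},{"offset":[0.0246,0.0419,0.0111],"rotation":[0,0,0],"gripper":0.085},{"offset":[0.0246,0.0419,0.0111],"rotation":[0,0,0],"gripper":0.085},{"offset":[0.0246,0.0419,0.0111],"rotation":[0,0,0],"gripper":0.085},{"offset":[0.0246,0.0419,0.0111],"rotation":[0,0,0],"gripper":0.085},{"offset":[0.0246,0.0419,0.0111],"rotation":[0,0,0],"gripper":0.085},{"offset":[0.0246,0.0419,0.0111],"rotation":[0,0,0],"gripper":0.085}]'; python3 plan.py 419.3 -113.5 15 2.12
```

```text
t: 4.0
tcp_pos: [421.5, -113.2, 120.3]
orientation: [0.49, 0.872, 0.0, 0.001]
force: [-0.1, 0.2, 0.2]
width: 85.1
gripper_force: 0.0
t 4.0 tcp [ 421.5 -113.2  120.3] p 2.118 tilt [ 0.001 -0.001 -1.   ] | rot z -0.002 offset after rot (mm) [  0.9  -2.  105.3] width 85.1
```

```bash
python3 -m inch '[{"offset":[0.001,-0.002,0.03],"rotation":[0,0,0],"gripper":0.07},{"offset":[0,0,0.03],"rotation":[0,0,0],"gripper":0.06},{"offset":[0,0,0.025],"rotation":[0,0,0],"gripper":0.06},{"offset":[0,0,0.02],"rotation":[0,0,0],"gripper":0.06},{"offset":[0,0,0],"rotation":[0,0,0],"gripper":0.06},{"offset":[0,0,0],"rotation":[0,0,0],"gripper":0.01},{"offset":[0,0,0],"rotation":[0,0,0],"gripper":0.01},{"offset":[0,0,0],"rotation":[0,0,0],"gripper":0.01},{"offset":[0,0,0],"rotation":[0,0,0],"gripper":0.01},{"offset":[0,0,0],"rotation":[0,0,0],"gripper":0.01}]' 40; python3 plan.py 437.3 299.5 130 2.12
```

```text
t: 5.25
tcp_pos: [419.1, -115.0, 16.3]
orientation: [0.49, 0.872, 0.0, 0.001]
force: [-0.6, -0.7, 6.1]
width: 23.2
gripper_force: 38.8
t 5.25 tcp [ 419.1 -115.    16.3] p 2.118 tilt [ 0.002 -0.001 -1.   ] | rot z -0.002 offset after rot (mm) [ 344.   231.9 -113.7] width 23.2
```

```bash
python3 -m inch '[{"offset":[0,0,-0.014],"rotation":[0,0,0],"gripper":0.01},{"offset":[0,0,-0.03],"rotation":[0,0,0],"gripper":0.01},{"offset":[0,0,-0.04],"rotation":[0,0,0],"gripper":0.01},{"offset":[0,0,-0.03],"rotation":[0,0,0],"gripper":0.01},{"offset":[0.019,0.013,0],"rotation":[0,0,0],"gripper":0.01},{"offset":[0.04,0.027,0],"rotation":[0,0,0],"gripper":0.01},{"offset":[0.04,0.027,0],"rotation":[0,0,0],"gripper":0.01},{"offset":[0.04,0.027,0],"rotation":[0,0,0],"gripper":0.01},{"offset":[0.04,0.027,0],"rotation":[0,0,0],"gripper":0.01},{"offset":[0.04,0.027,0],"rotation":[0,0,0],"gripper":0.01},{"offset":[0.04,0.027,0],"rotation":[0,0,0],"gripper":0.01},{"offset":[0.04,0.027,0],"rotation":[0,0,0],"gripper":0.01},{"offset":[0.03,0.02,0],"rotation":[0,0,0],"gripper":0.01},{"offset":[0.015,0.01,0],"rotation":[0,0,0],"gripper":0.01},{"offset":[0,0,0],"rotation":[0,0,0],"gripper":0.01}]'; python3 plan.py 437.3 299.5 52 2.12
python3 - <<'E'
from h import *
a=[]
for n in("top","side"):
    p,d=manip.capture(n); u=proj(n,[437,299,60]).astype(int); u[0]=max(u[0],110);u[1]=max(u[1],110); a.append(cv2.resize(p[u[1]-100:u[1]+100,u[0]-100:u[0]+100],(400,400),interpolation=2))
cv2.imwrite("pics/bar.png",np.hstack(a))
E
```

```text
t: 7.12
tcp_pos: [437.3, 300.2, 129.2]
orientation: [0.489, 0.872, -0.0, 0.0]
force: [0.5, 0.3, -2.3]
width: 23.6
gripper_force: 39.1
t 7.12 tcp [437.3 300.2 129.2] p 2.12 tilt [-0. -0. -1.] | rot z -0.0 offset after rot (mm) [-0.6 -0.3 77.2] width 23.6
```

View pics/bar.png

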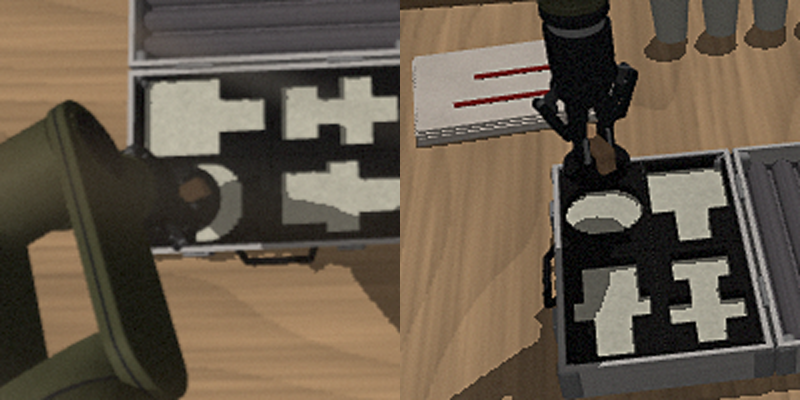

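The baren hangs level in the gripper above the round recess at crop (205,200). I'll lower it slowly.

```bash
python3 -m inch '[{"offset":[-0.001,0,0.025],"rotation":[0,0,0],"gripper":0.01},{"offset":[0,0,0.025],"rotation":[0,0,0],"gripper":0.01},{"offset":[0,0,0.012],"rotation":[0,0,0],"gripper":0.01},{"offset":[0,0,0.008],"rotation":[0,0,0],"gripper":0.01},{"offset":[0,0,0.004],"rotation":[0,0,0],"gripper":0.01},{"offset":[0,0,0.003],"rotation":[0,0,0],"gripper":0.01},{"offset":[0,0,0],"rotation":[0,0,0],"gripper":0.01},{"offset":[0,0,0],"rotation":[0,0,0],"gripper":0.01}]'; python3 plan.py 437.3 299.5 50.3 2.12
```

```text
t: 8.22
tcp_pos: [438.2, 299.2, 52.7]
orientation: [0.49, 0.872, 0.0, 0.0]
force: [0.6, -0.1, -1.0]
width: 23.4
gripper_force: 39.0
t 8.22 tcp [438.2 299.2  52.7] p 2.118 tilt [ 0.001  0.    -1.   ] | rot z -0.002 offset after rot (mm) [ 0.8 -0.6  2.4] width 23.4
```

```bash
python3 -m inch '[{"offset":[0,0,0.001],"rotation":[0,0,0],"gripper":0.01},{"offset":[0,0,0.001],"rotation":[0,0,0],"gripper":0.01},{"offset":[0,0,0.001],"rotation":[0,0,0],"gripper":0.01},{"offset":[0,0,0],"rotation":[0,0,0],"gripper":0.01}]'
```

```text
t: 8.72
tcp_pos: [438.0, 299.1, 50.4]
orientation: [0.49, 0.872, 0.0, 0.0]
force: [-1.9, -1.0, 7.3]
width: 23.5
gripper_force: 40.0
```

```bash
python3 -m inch '[{"offset":[0,0,0],"rotation":[0,0,0],"gripper":0.045},{"offset":[0,0,0],"rotation":[0,0,0],"gripper":0.045},{"offset":[0,0,0],"rotation":[0,0,0],"gripper":0.045},{"offset":[0,0,-0.02],"rotation":[0,0,0],"gripper":0.045},{"offset":[0,0,-0.04],"rotation":[0,0,0],"gripper":0.045},{"offset":[0,0,-0.03],"rotation":[0,0,0],"gripper":0.045},{"offset":[0,0,0],"rotation":[0,0,-0.12],"gripper":0.06},{"offset":[0,0,0],"rotation":[0,0,-0.12],"gripper":0.06},{"offset":[-0.02,-0.021,0],"rotation":[0,0,0],"gripper":0.06},{"offset":[-0.04,-0.0415,0],"rotation":[0,0,0],"gripper":0.06},{"offset":[-0.04,-0.0415,0],"rotation":[0,0,0],"gripper":0.06},{"offset":[-0.04,-0.0415,0],"rotation":[0,0,0],"gripper":0.06},{"offset":[-0.04,-0.0415,0],"rotation":[0,0,0],"gripper":0.06},{"offset":[-0.04,-0.0415,0],"rotation":[0,0,0],"gripper":0.06},{"offset":[-0.04,-0.0415,0],"rotation":[0,0,0],"gripper":0.06},{"offset":[-0.04,-0.0415,0],"rotation":[0,0,0],"gripper":0.06},{"offset":[-0.04,-0.0415,0],"rotation":[0,0,0],"gripper":0.06},{"offset":[-0.04,-0.0415,0],"rotation":[0,0,0],"gripper":0.06},{"offset":[-0.04,-0.0415,0],"rotation":[0,0,0],"gripper":0.06}]'; python3 plan.py 428.4 -322.8 2 2.36
python3 - <<'E'
from fit import *
p,d=manip.capture("top"); cv2.imwrite("pics/top1.png",p)
p2,d2=manip.capture("side"); cv2.imwrite("pics/side1.png",p2)
a=[]
for n,im in(("top",p),("side",p2)):
    o=cv2.resize(im,None,fx=S,fy=S); cv2.drawContours(o,cv2.findContours(rend_tool(n,TOOLS["baren"],(437.3,299.5,34,2.12)),0,2)[0],-1,(0,0,255),1)
    u=(proj(n,[495,210,34])*S).astype(int); a.append(cv2.resize(o[u[1]-280:u[1]+280,u[0]-280:u[0]+280],(400,400)))
cv2.imwrite("pics/bar2.png",np.hstack(a))
E
```

```text
t: 11.1
tcp_pos: [427.3, -308.3, 139.2]
orientation: [0.382, 0.924, 0.0, 0.0]
force: [1.8, 0.2, 0.6]
width: 60.2
gripper_force: 0.0
t 11.1 tcp [ 427.3 -308.3  139.2] p 2.357 tilt [ 0.  0. -1.] | rot z -0.003 offset after rot (mm) [-11.   -9.5 137.2] width 60.2
```

View pics/bar2.png

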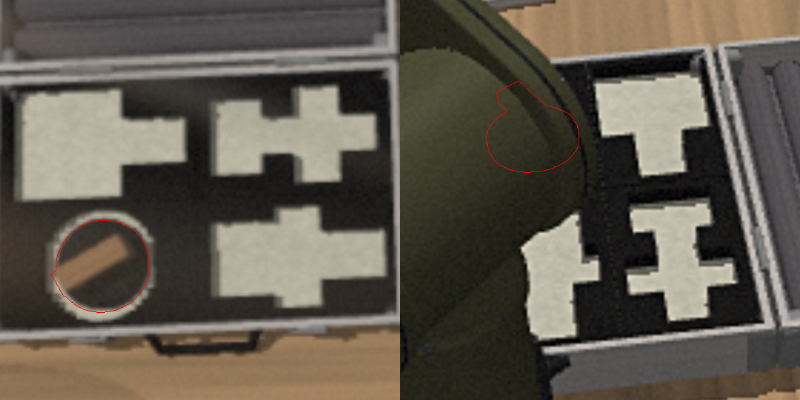

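The baren sits flat in the round recess with a white ring on all sides, at crop (102,265). The knife is next.

```bash
python3 -m inch '[{"offset":[-0.011,-0.01,0.03],"rotation":[0,0,0],"gripper":0.06},{"offset":[0,0,0.04],"rotation":[0,0,0],"gripper":0.06},{"offset":[0,0,0.03],"rotation":[0,0,0],"gripper":0.06},{"offset":[0,0,0],"rotation":[0,0,0],"gripper":0.06}]';python3 plan.py 428.4 -322.8 2 2.36
```

```text
t: 11.7
tcp_pos: [426.5, -319.1, 37.1]
orientation: [0.382, 0.924, 0.001, -0.003]
force: [-0.4, 0.4, 0.1]
width: 60.3
gripper_force: 0.0
t 11.7 tcp [ 426.5 -319.1   37.1] p 2.358 tilt [-0.005  0.004 -1.   ] | rot z -0.002 offset after rot (mm) [-3.9 -1.3 35.1] width 60.3
```

```bash
python3 -m inch '[{"offset":[-0.003,-0.001,0.02],"rotation":[0,0,0],"gripper":0.06},{"offset":[0,0,0.01],"rotation":[0,0,0],"gripper":0.06},{"offset":[0,0,0.004],"rotation":[0,0,0],"gripper":0.06},{"offset":[0,0,0],"rotation":[0,0,0],"gripper":0.06},{"offset":[0,0,0],"rotation":[0,0,0],"gripper":0.01},{"offset":[0,0,0],"rotation":[0,0,0],"gripper":0.01},{"offset":[0,0,0],"rotation":[0,0,0],"gripper":0.01},{"offset":[0,0,0],"rotation":[0,0,0],"gripper":0.01},{"offset":[0,0,0],"rotation":[0,0,0],"gripper":0.01}]' 50;python3 plan.py 428.4 -322.8 2 2.36
```

```text
t: 12.82
tcp_pos: [430.1, -324.3, 6.0]
orientation: [0.382, 0.924, -0.0, 0.001]
force: [0.6, 0.9, 5.3]
width: 21.0
gripper_force: 49.6
t 12.82 tcp [ 430.1 -324.3    6. ] p 2.358 tilt [ 0.001 -0.001 -1.   ] | rot z -0.002 offset after rot (mm) [ 2.3 -0.1  4. ] width 21.0
```

```bash
python3 -m inch '[{"offset":[0,0,-0.014],"rotation":[0,0,0],"gripper":0.01},{"offset":[0,0,-0.03],"rotation":[0,0,0],"gripper":0.01},{"offset":[0,0,-0.04],"rotation":[0,0,0],"gripper":0.01},{"offset":[0,0,-0.03],"rotation":[0,0,0],"gripper":0.01},{"offset":[0,0,0],"rotation":[0,0,0.08],"gripper":0.01},{"offset":[0.02,0.007,0],"rotation":[0,0,0.15],"gripper":0.01},{"offset":[0.03,0.01,0],"rotation":[0,0,0.15],"gripper":0.01},{"offset":[0.04,0.013,0],"rotation":[0,0,0.15],"gripper":0.01},{"offset":[0.04,0.013,0],"rotation":[0,0,0.15],"gripper":0.01},{"offset":[0.04,0.013,0],"rotation":[0,0,0.08],"gripper":0.01},{"offset":[0.04,0.013,0],"rotation":[0,0,0],"gripper":0.01},{"offset":[0.04,0.013,0],"rotation":[0,0,0],"gripper":0.01},{"offset":[0.04,0.013,0],"rotation":[0,0,0],"gripper":0.01},{"offset":[0.03,0.01,0],"rotation":[0,0,0],"gripper":0.01},{"offset":[0,0,0],"rotation":[0,0,0],"gripper":0.01}]';python3 plan.py 555.9 96.2 110 1.598
```

```text
t: 14.7
tcp_pos: [467.4, 4.5, 119.9]
orientation: [0.696, 0.718, 0.0, 0.0]
force: [-0.7, -0.9, -0.4]
width: 20.7
gripper_force: 49.0
t 14.7 tcp [467.4   4.5 119.9] p 1.601 tilt [ 0.001  0.    -1.   ] | rot z 0.003 offset after rot (mm) [89.3 91.   9.9] width 20.7
```

```bash
python3 -m inch '[{"offset":[0.03,0.03,0],"rotation":[0,0,0.003],"gripper":0.01},{"offset":[0.03,0.03,0],"rotation":[0,0,0],"gripper":0.01},{"offset":[0.02,0.02,0],"rotation":[0,0,0],"gripper":0.01},{"offset":[0.009,0.011,0],"rotation":[0,0,0],"gripper":0.01},{"offset":[0,0,0],"rotation":[0,0,0],"gripper":0.01}]';python3 plan.py 555.9 96.2 40 1.598
cat > view.py <<'E'
import sys; from fit import *
t,x,y,z,w,name=sys.argv[1],*map(float,sys.argv[2:6]),sys.argv[6]; a=[]
for n in("top","side"):
    im,_=manip.capture(n); o=cv2.resize(im,None,fx=S,fy=S,interpolation=cv2.INTER_CUBIC); cv2.drawContours(o,cv2.findContours(rend_tool(n,TOOLS[t],(x,y,z,w)),0,2)[0],-1,(0,0,255),1)
    u=(proj(n,[x,y,z])*S).astype(int); u=np.maximum(u,260); a.append(cv2.resize(o[u[1]-260:u[1]+260,u[0]-260:u[0]+260],(400,400)))
cv2.imwrite("pics/"+name,np.hstack(a))
E
python3 view.py ink_knife 555.6 108.5 114 1.598 kn.png
```

```text
t: 15.32
tcp_pos: [555.7, 93.5, 119.3]
orientation: [0.698, 0.716, -0.0, 0.0]
force: [0.4, 0.2, -1.3]
width: 20.4
gripper_force: 49.1
t 15.32 tcp [555.7  93.5 119.3] p 1.595 tilt [-0. -0. -1.] | rot z -0.003 offset after rot (mm) [ 2.7  0.2 79.3] width 20.4
```

View pics/kn.png

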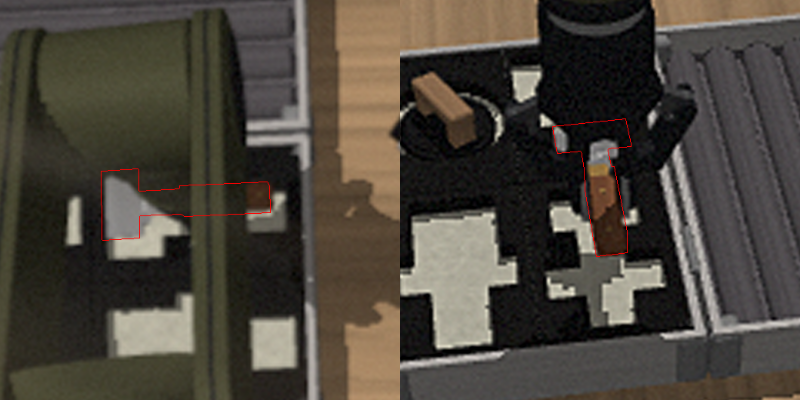

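The held knife matches the expected outline: blade at crop (120,205), level. I'll lower it.

```bash
python3 -m inch '[{"offset":[0.0025,0,0.025],"rotation":[0,0,0],"gripper":0.01},{"offset":[0,0,0.025],"rotation":[0,0,0],"gripper":0.01},{"offset":[0,0,0.012],"rotation":[0,0,0],"gripper":0.01},{"offset":[0,0,0.008],"rotation":[0,0,0],"gripper":0.01},{"offset":[0,0,0.004],"rotation":[0,0,0],"gripper":0.01},{"offset":[0,0,0.002],"rotation":[0,0,0],"gripper":0.01},{"offset":[0,0,0.001],"rotation":[0,0,0],"gripper":0.01},{"offset":[0,0,0],"rotation":[0,0,0],"gripper":0.01}]';python3 plan.py 555.9 96.2 40 1.598
```

```text
t: 16.42
tcp_pos: [555.7, 96.6, 42.6]
orientation: [0.699, 0.716, 0.0, 0.0]
force: [0.4, -0.4, -0.8]
width: 20.6
gripper_force: 49.1
t 16.43 tcp [555.7  96.6  42.6] p 1.595 tilt [ 0.001  0.    -1.   ] | rot z -0.003 offset after rot (mm) [-0.4  0.2  2.6] width 20.6
```

```bash
python3 -m inch '[{"offset":[0,0,0.001],"rotation":[0,0,0],"gripper":0.01},{"offset":[0,0,0.001],"rotation":[0,0,0],"gripper":0.01},{"offset":[0,0,0.001],"rotation":[0,0,0],"gripper":0.01},{"offset":[0,0,0],"rotation":[0,0,0],"gripper":0.01}]'
```

```text
t: 16.92
tcp_pos: [555.6, 96.6, 40.0]
orientation: [0.699, 0.716, 0.0, 0.0]
force: [-1.3, 1.3, 4.6]
width: 20.5
gripper_force: 49.8
```

```bash
python3 -m inch '[{"offset":[0,0,0],"rotation":[0,0,0],"gripper":0.045},{"offset":[0,0,0],"rotation":[0,0,0],"gripper":0.045},{"offset":[0,0,0],"rotation":[0,0,0],"gripper":0.045},{"offset":[0,0,-0.02],"rotation":[0,0,0],"gripper":0.045},{"offset":[0,0,-0.04],"rotation":[0,0,0],"gripper":0.045},{"offset":[0,0,-0.03],"rotation":[0,0,0],"gripper":0.045},{"offset":[0,0,0],"rotation":[0,0,-0.145],"gripper":0.06},{"offset":[0,0,0],"rotation":[0,0,-0.145],"gripper":0.06},{"offset":[0,0,0],"rotation":[0,0,-0.145],"gripper":0.06},{"offset":[-0.02,-0.0072,0],"rotation":[0,0,0],"gripper":0.06},{"offset":[-0.045,-0.0163,0],"rotation":[0,0,0],"gripper":0.06},{"offset":[-0.045,-0.0163,0],"rotation":[0,0,0],"gripper":0.06},{"offset":[-0.045,-0.0163,0],"rotation":[0,0,0],"gripper":0.06},{"offset":[-0.045,-0.0163,0],"rotation":[0,0,0],"gripper":0.06},{"offset":[-0.045,-0.0163,0],"rotation":[0,0,0],"gripper":0.06},{"offset":[-0.045,-0.0163,0],"rotation":[0,0,0],"gripper":0.06},{"offset":[-0.045,-0.0163,0],"rotation":[0,0,0],"gripper":0.06},{"offset":[-0.045,-0.0163,0],"rotation":[0,0,0],"gripper":0.06},{"offset":[0,0,0],"rotation":[0,0,0],"gripper":0.06}]'; python3 plan.py 601 -308.5 5 2.03; python3 view.py ink_knife 555.6 108.5 34 1.598 kn2.png
```

```text
t: 19.3
tcp_pos: [600.9, -309.3, 128.9]
orientation: [0.529, 0.848, -0.0, 0.001]
force: [-0.7, 0.3, -0.5]
width: 59.8
gripper_force: 0.0
t 19.3 tcp [ 600.9 -309.3  128.9] p 2.026 tilt [ 0.001 -0.002 -1.   ] | rot z -0.004 offset after rot (mm) [  0.6   0.5 123.9] width 59.8
```

View pics/kn2.png

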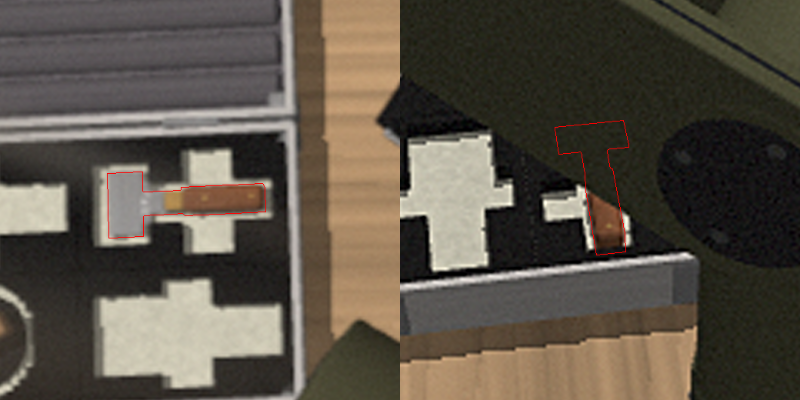

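The knife lies in its recess on the predicted outline, blade at crop (125,205). I'll now grasp the narrow roller.

```bash
python3 -m inch '[{"offset":[0,0,0.04],"rotation":[0,0,0],"gripper":0.06},{"offset":[0,0,0.04],"rotation":[0,0,0],"gripper":0.06},{"offset":[0,0,0.03],"rotation":[0,0,0],"gripper":0.06},{"offset":[0,0,0.01],"rotation":[0,0,0],"gripper":0.06},{"offset":[0,0,0.004],"rotation":[0,0,0],"gripper":0.06},{"offset":[0,0,0],"rotation":[0,0,0],"gripper":0.06},{"offset":[0,0,0],"rotation":[0,0,0],"gripper":0.01},{"offset":[0,0,0],"rotation":[0,0,0],"gripper":0.01},{"offset":[0,0,0],"rotation":[0,0,0],"gripper":0.01},{"offset":[0,0,0],"rotation":[0,0,0],"gripper":0.01},{"offset":[0,0,0],"rotation":[0,0,0],"gripper":0.01}]' 60; python3 plan.py 601 -308.5 5 2.03
```

```text
t: 20.78
tcp_pos: [601.3, -305.5, 6.6]
orientation: [0.528, 0.849, 0.0, 0.001]
force: [-0.7, 1.5, 5.0]
width: 22.5
gripper_force: 58.8
t 20.77 tcp [ 601.3 -305.5    6.6] p 2.03 tilt [ 0.002 -0.001 -1.   ] | rot z -0.0 offset after rot (mm) [-2.5 -1.6  1.6] width 22.5
```

```bash
python3 -m inch '[{"offset":[0,0,-0.01],"rotation":[0,0,0],"gripper":0.01},{"offset":[0,0,-0.02],"rotation":[0,0,0],"gripper":0.01},{"offset":[0,0,-0.04],"rotation":[0,0,0],"gripper":0.01},{"offset":[0,0,-0.04],"rotation":[0,0,0],"gripper":0.01},{"offset":[0,0,0],"rotation":[0,0,0.072],"gripper":0.01},{"offset":[0,0,0],"rotation":[0,0,0.144],"gripper":0.01},{"offset":[0,0,0],"rotation":[0,0,0.144],"gripper":0.01},{"offset":[0.02,-0.007,0],"rotation":[0,0,0.072],"gripper":0.01},{"offset":[0.04,-0.0138,0],"rotation":[0,0,0],"gripper":0.01},{"offset":[0.04,-0.0138,0],"rotation":[0,0,0],"gripper":0.01},{"offset":[0.04,-0.0138,0],"rotation":[0,0,0],"gripper":0.01},{"offset":[0.04,-0.0138,0],"rotation":[0,0,0],"gripper":0.01},{"offset":[0.04,-0.0138,0],"rotation":[0,0,0],"gripper":0.01},{"offset":[0.04,-0.0138,0],"rotation":[0,0,0],"gripper":0.01},{"offset":[0.04,-0.0138,0],"rotation":[0,0,0],"gripper":0.01},{"offset":[0.04,-0.0138,0],"rotation":[0,0,0],"gripper":0.01},{"offset":[0.04,-0.0138,0],"rotation":[0,0,0],"gripper":0.01},{"offset":[0.04,-0.0138,0],"rotation":[0,0,0],"gripper":0.01},{"offset":[0.01,-0.003,0],"rotation":[0,0,0],"gripper":0.01},{"offset":[0,0,0],"rotation":[0,0,0],"gripper":0.01}]'; python3 plan.py 441.9 119.5 40.6 1.598; python3 view.py narrow_roller 442 117 110 1.598 nr.png
```

```text
t: 23.28
tcp_pos: [439.6, 120.4, 115.5]
orientation: [0.697, 0.717, 0.0, 0.0]
force: [0.0, -0.2, -1.0]
width: 22.9
gripper_force: 58.9
t 23.27 tcp [439.6 120.4 115.5] p 1.6 tilt [ 0.001 -0.    -1.   ] | rot z 0.002 offset after rot (mm) [-0.9  2.3 74.9] width 22.9
```

View pics/nr.png

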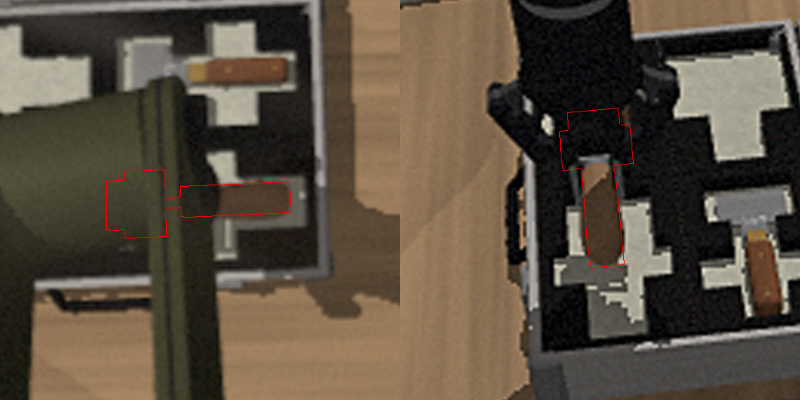

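The held narrow roller agrees with its outline, with the handle end at top crop (290,197) and side crop (605,265). I'll lower it.

```bash
python3 -m inch '[{"offset":[-0.001,0.002,0.025],"rotation":[0,0,0],"gripper":0.01},{"offset":[0,0,0.022],"rotation":[0,0,0],"gripper":0.01},{"offset":[0,0,0.012],"rotation":[0,0,0],"gripper":0.01},{"offset":[0,0,0.008],"rotation":[0,0,0],"gripper":0.01},{"offset":[0,0,0.004],"rotation":[0,0,0],"gripper":0.01},{"offset":[0,0,0.002],"rotation":[0,0,0],"gripper":0.01},{"offset":[0,0,0.001],"rotation":[0,0,0],"gripper":0.01},{"offset":[0,0,0],"rotation":[0,0,0],"gripper":0.01}]';python3 plan.py 441.9 119.5 40.6 1.598
```

```text
t: 24.38
tcp_pos: [441.8, 119.3, 41.6]
orientation: [0.697, 0.717, 0.0, 0.0]
force: [-0.2, -0.4, -0.9]
width: 22.9
gripper_force: 59.0
t 24.38 tcp [441.8 119.3  41.6] p 1.598 tilt [ 0.001  0.    -1.   ] | rot z -0.0 offset after rot (mm) [0.2 0.1 1. ] width 22.9
```

```bash
python3 -m inch '[{"offset":[0,0,0.001],"rotation":[0,0,0],"gripper":0.01},{"offset":[0,0,0.001],"rotation":[0,0,0],"gripper":0.01},{"offset":[0,0,0],"rotation":[0,0,0],"gripper":0.01}]'
```

```text
t: 24.75
tcp_pos: [441.9, 119.3, 40.5]
orientation: [0.697, 0.717, 0.001, 0.0]
force: [-2.3, 0.0, 11.3]
width: 23.2
gripper_force: 60.3
```

```bash
python3 -m inch '[{"offset":[0,0,0],"rotation":[0,0,0],"gripper":0.045},{"offset":[0,0,0],"rotation":[0,0,0],"gripper":0.045},{"offset":[0,0,0],"rotation":[0,0,0],"gripper":0.045},{"offset":[0,0,-0.02],"rotation":[0,0,0],"gripper":0.045},{"offset":[0,0,-0.04],"rotation":[0,0,0],"gripper":0.045},{"offset":[0,0,-0.03],"rotation":[0,0,0],"gripper":0.045},{"offset":[0,0,0],"rotation":[0,0,0.157],"gripper":0.06},{"offset":[0,0,0],"rotation":[0,0,0.157],"gripper":0.06},{"offset":[0,0,0],"rotation":[0,0,0.157],"gripper":0.06},{"offset":[0,0,0],"rotation":[0,0,0.157],"gripper":0.06},{"offset":[-0.0141,0.0403,0],"rotation":[0,0,0],"gripper":0.06},{"offset":[-0.0141,0.0403,0],"rotation":[0,0,0],"gripper":0.06},{"offset":[-0.0141,0.0403,0],"rotation":[0,0,0],"gripper":0.06},{"offset":[-0.0141,0.0403,0],"rotation":[0,0,0],"gripper":0.06},{"offset":[-0.0141,0.0403,0],"rotation":[0,0,0],"gripper":0.06},{"offset":[-0.0141,0.0403,0],"rotation":[0,0,0],"gripper":0.06},{"offset":[-0.0141,0.0403,0],"rotation":[0,0,0],"gripper":0.06},{"offset":[0,0,0],"rotation":[0,0,0],"gripper":0.06}]'; python3 plan.py 618.6 -121.6 5 0.97; python3 view.py narrow_roller 442 117 34 1.598 nr2.png
```

```text
t: 27.0
tcp_pos: [620.6, -124.6, 128.8]
orientation: [0.885, 0.465, 0.001, 0.001]
force: [-0.2, 0.8, -0.5]
width: 59.9
gripper_force: 0.0
t 27.0 tcp [ 620.6 -124.6  128.8] p 0.967 tilt [ 0.002 -0.001 -1.   ] | rot z -0.003 offset after rot (mm) [  1.4  -3.4 123.8] width 59.9
```

View pics/nr2.png

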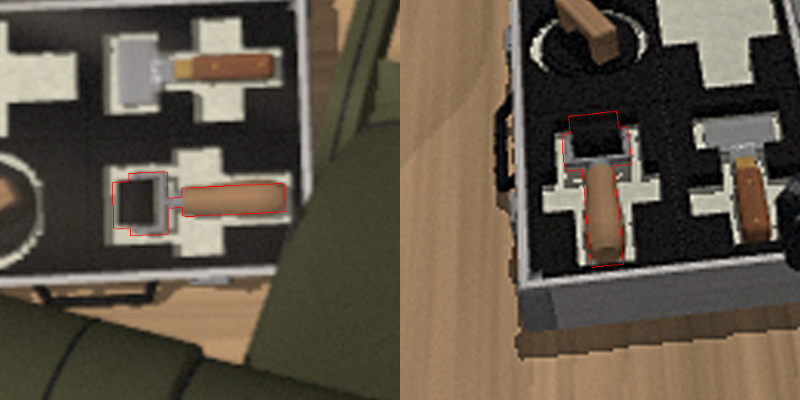

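The narrow roller lies in its recess on the outline, roller at crop (140,203). The wide roller is next.

```bash
python3 -m inch '[{"offset":[0.001,-0.003,0.04],"rotation":[0,0,0],"gripper":0.06},{"offset":[0,0,0.04],"rotation":[0,0,0],"gripper":0.06},{"offset":[0,0,0.03],"rotation":[0,0,0],"gripper":0.06},{"offset":[0,0,0.01],"rotation":[0,0,0],"gripper":0.06},{"offset":[0,0,0.004],"rotation":[0,0,0],"gripper":0.06},{"offset":[0,0,0],"rotation":[0,0,0],"gripper":0.06},{"offset":[0,0,0],"rotation":[0,0,0],"gripper":0.01},{"offset":[0,0,0],"rotation":[0,0,0],"gripper":0.01},{"offset":[0,0,0],"rotation":[0,0,0],"gripper":0.01},{"offset":[0,0,0],"rotation":[0,0,0],"gripper":0.01},{"offset":[0,0,0],"rotation":[0,0,0],"gripper":0.01}]' 70; python3 plan.py 618.6 -121.6 5 0.97
```

```text
t: 28.48
tcp_pos: [617.5, -119.6, 6.7]
orientation: [0.885, 0.466, 0.001, 0.001]
force: [-0.7, 0.0, 5.9]
width: 22.5
gripper_force: 68.5
t 28.48 tcp [ 617.5 -119.6    6.7] p 0.97 tilt [ 0.002 -0.001 -1.   ] | rot z -0.0 offset after rot (mm) [-1.1  2.   1.7] width 22.5
```

```bash
python3 -m inch '[{"offset":[0,0,-0.01],"rotation":[0,0,0],"gripper":0.01},{"offset":[0,0,-0.02],"rotation":[0,0,0],"gripper":0.01},{"offset":[0,0,-0.04],"rotation":[0,0,0],"gripper":0.01},{"offset":[0,0,-0.04],"rotation":[0,0,0],"gripper":0.01},{"offset":[0,0,0],"rotation":[0,0,-0.1],"gripper":0.01},{"offset":[0,0,0],"rotation":[0,0,-0.15],"gripper":0.01},{"offset":[0,0,0],"rotation":[0,0,-0.15],"gripper":0.01},{"offset":[0,0,0],"rotation":[0,0,-0.15],"gripper":0.01},{"offset":[0.02,-0.0026,0],"rotation":[0,0,-0.078],"gripper":0.01},{"offset":[0.04,-0.0052,0],"rotation":[0,0,0],"gripper":0.01},{"offset":[0.045,-0.006,0],"rotation":[0,0,0],"gripper":0.01},{"offset":[0.045,-0.006,0],"rotation":[0,0,0],"gripper":0.01},{"offset":[0.045,-0.006,0],"rotation":[0,0,0],"gripper":0.01},{"offset":[0.045,-0.006,0],"rotation":[0,0,0],"gripper":0.01},{"offset":[0.045,-0.006,0],"rotation":[0,0,0],"gripper":0.01},{"offset":[0.045,-0.006,0],"rotation":[0,0,0],"gripper":0.01},{"offset":[0.045,-0.006,0],"rotation":[0,0,0],"gripper":0.01},{"offset":[0.03,-0.004,0],"rotation":[0,0,0],"gripper":0.01},{"offset":[0.02,-0.003,0],"rotation":[0,0,0],"gripper":0.01},{"offset":[0,0,0],"rotation":[0,0,0],"gripper":0.01}]'; python3 plan.py 550.8 304.6 40.7 1.598; python3 view.py wide_roller 550.8 303.5 108 1.598 wr.png
```

```text
t: 30.98
tcp_pos: [549.5, 305.2, 115.3]
orientation: [0.697, 0.717, -0.0, 0.0]
force: [-0.8, -0.5, -1.0]
width: 22.6
gripper_force: 68.8
t 30.98 tcp [549.5 305.2 115.3] p 1.6 tilt [-0. -0. -1.] | rot z 0.002 offset after rot (mm) [-0.6  1.3 74.6] width 22.6
```

View pics/wr.png

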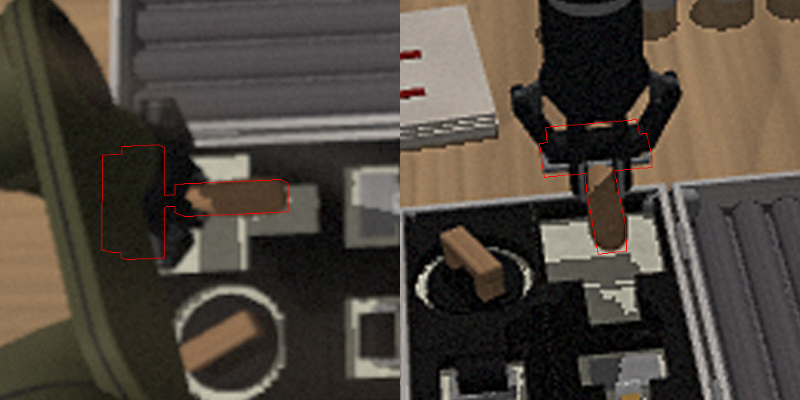

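The held wide roller matches its outline, with the handle end at crop (288,197) and the fork at side crop (595,165). I'll lower it.

```bash
python3 -m inch '[{"offset":[-0.001,0.001,0.025],"rotation":[0,0,0.002],"gripper":0.01},{"offset":[0,0,0.022],"rotation":[0,0,0],"gripper":0.01},{"offset":[0,0,0.012],"rotation":[0,0,0],"gripper":0.01},{"offset":[0,0,0.008],"rotation":[0,0,0],"gripper":0.01},{"offset":[0,0,0.004],"rotation":[0,0,0],"gripper":0.01},{"offset":[0,0,0.002],"rotation":[0,0,0],"gripper":0.01},{"offset":[0,0,0.001],"rotation":[0,0,0],"gripper":0.01},{"offset":[0,0,0],"rotation":[0,0,0],"gripper":0.01}]';python3 plan.py 550.8 304.6 40.7 1.598
```

```text
t: 32.08
tcp_pos: [551.0, 303.5, 41.7]
orientation: [0.698, 0.716, 0.0, 0.0]
force: [0.6, 0.0, -0.5]
width: 22.4
gripper_force: 68.8
t 32.08 tcp [551.  303.5  41.7] p 1.596 tilt [ 0.001  0.    -1.   ] | rot z -0.002 offset after rot (mm) [ 1.1 -0.2  1. ] width 22.4
```

```bash
python3 -m inch '[{"offset":[0,0,0.001],"rotation":[0,0,0],"gripper":0.01},{"offset":[0,0,0.001],"rotation":[0,0,0],"gripper":0.01},{"offset":[0,0,0],"rotation":[0,0,0],"gripper":0.01}]'
```

```text
t: 32.45
tcp_pos: [551.1, 303.5, 40.7]
orientation: [0.698, 0.716, 0.001, 0.0]
force: [-1.4, -0.6, 6.5]
width: 22.3
gripper_force: 69.6
```

```bash
python3 -m inch '[{"offset":[0,0,0],"rotation":[0,0,0],"gripper":0.045},{"offset":[0,0,0],"rotation":[0,0,0],"gripper":0.045},{"offset":[0,0,0],"rotation":[0,0,0],"gripper":0.045},{"offset":[0,0,-0.02],"rotation":[0,0,0],"gripper":0.045},{"offset":[0,0,-0.04],"rotation":[0,0,0],"gripper":0.045},{"offset":[0,0,-0.04],"rotation":[0,0,0],"gripper":0.045},{"offset":[-0.04,-0.01,-0.01],"rotation":[0,0,0],"gripper":0.06},{"offset":[-0.045,-0.01,-0.01],"rotation":[0,0,0],"gripper":0.06},{"offset":[-0.045,-0.01,-0.01],"rotation":[0,0,0],"gripper":0.06},{"offset":[-0.045,-0.01,-0.01],"rotation":[0,0,0],"gripper":0.06},{"offset":[-0.045,0,0],"rotation":[0,0,0],"gripper":0.06},{"offset":[-0.045,0,0],"rotation":[0,0,0],"gripper":0.06},{"offset":[-0.045,0,0],"rotation":[0,0,0],"gripper":0.06},{"offset":[-0.045,0,0],"rotation":[0,0,0],"gripper":0.06},{"offset":[-0.045,0,0],"rotation":[0,0,0],"gripper":0.06},{"offset":[-0.045,0,0],"rotation":[0,0,0],"gripper":0.06},{"offset":[-0.045,0,0],"rotation":[0,0,0],"gripper":0.06},{"offset":[-0.04,0,0],"rotation":[0,0,0],"gripper":0.06},{"offset":[0,0,0],"rotation":[0,0,0],"gripper":0.06}]'; python3 view.py wide_roller 550.8 303.5 34 1.598 fin.png
```

```text
t: 34.83
tcp_pos: [524.4, -230.5, 179.1]
orientation: [0.7, 0.715, -0.0, 0.001]
force: [-0.1, -0.0, -0.1]
width: 60.3
gripper_force: 0.0
```

View pics/fin.png

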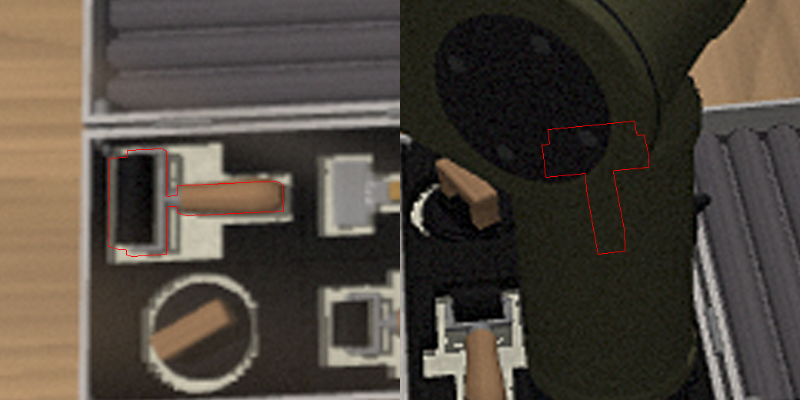

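All four tools lie on their outlines, with the wide roller at crop (135,200) and the handle in its slot. I'll check heights before handing in.

```bash
python3 - <<'E'
from h import *
_,d=manip.capture("top"); c=cloud("top",cv2.medianBlur(d,5))
def h(n,x,y,z,o):
    P=np.array([x-.027*o,y+o,z]); u=proj("top",P).round().astype(int); print(n,o,c[u[1]-1:u[1]+2,u[0]-1:u[0]+2,2].mean().round(1),"expect",z)
for o in(-50,0): h("wide",550.8,303.5,62,o); h("narrow",442,117,62,o)
h("wide",550.8,303.5,64,55); h("narrow",442,117,64,55)
for o in(-40,0): h("knife",555.6,108.5,54,o)
h("knife",555.6,108.5,44,65); h("baren",437.3,299.5,76,0)
print([(t,np.round(r[0]["pixel"],1)) for t in("ink_tin","cup") if (r:=manip.landmark_of("top",t))])
E
```

```text
wide -50 64.4 expect 62
narrow -50 64.5 expect 62
wide 0 61.3 expect 62
narrow 0 61.3 expect 62
wide 55 65.2 expect 64
narrow 55 65.1 expect 64
knife -40 53.8 expect 54
knife 0 54.9 expect 54
knife 65 43.0 expect 44
baren 0 76.7 expect 76
[('ink_tin', array([339.5, 168.9])), ('cup', array([381.5, 175.5]))]
```

All heights are as expected, and the tin and cup haven't moved.

```bash
python3 -c "
from bench import manip
print(manip.finish_job())"
```

```text
the job is handed in; nothing more can be done
None
```

The job is handed in: both rollers, the knife and the baren lie flat in their own recesses and are released, and the ink tin and cup have not moved; no verdict came back.

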